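# Seat the deburring wheel on its studs and shut the guard

## Task

The red deburring wheel on the green bench machine is hanging on the ends of its three brass studs because its holes are out of line with them. Turn it on its spindle, without taking it off, until the studs enter the holes, and seat it fully home against the steel face; then swing the clear guard all the way down over it. Leave the other loose things on the bench where they are.

Things in the scene. Friction and masses are not known exactly. Their poses are not given: they have to be found in the camera images.
- hub: Steel face plate of the green machine, 156 mm across, locked (does not turn), facing up and towards the robot, its axis leaning 25 degrees from vertical. Origin: centre of the face the wheel seats on. z: spindle axis, out of the face. On it stand a dark spindle, 24 mm thick, 46 mm long, and three brass studs, 11 mm thick, 18 mm long, on a 90 mm circle: one on +x, the others at 120 and 240 degrees.
- stud (a point): Bevelled tip of the stud on the hub's +x axis, 18 mm above the face, 45 mm from the spindle axis. The wheel hides the studs at the start, but a yellow mark on the face plate's rim (63 to 76 mm from the axis, outside the wheel) shows the direction of each stud.
- wheel: Loose wheel, 0.41 to 0.75 kg: red disc 120 mm across, 12 mm thick, with a round boss. A 27 mm bore runs right through and is on the spindle. Three 14 mm holes on a 90 mm circle: one on its +x axis, the others at 120 and 240 degrees; any of the three positions fits. Origin: centre of the underside. z: axis, out through the boss. It starts 18 mm off the face, on the stud ends; home is 0 mm.
- boss (a point): Centre of the top of the wheel's aluminium boss, the place to grip: 40 mm outside diameter, from 12 to 52 mm above the wheel's underside. With the holes in line within about 1.5 degrees the wheel can be pushed home along the spindle; the studs then stand 6 mm out of the disc.
- guard (a joint): Hinge angle (rad) of the guard, a 6 mm clear sheet in a 9 mm thick yellow frame, 148 mm wide, with a red tab at its free edge. 0: fully down on its stop, parallel to the face, its midplane 60 mm above it; larger is more open; upright at 2.01. A stiff hinge (0.32 N m) holds it where it is left; it starts about upright. While the wheel is not home, the boss stops it from closing.
- hinge (a point): Middle of the guard's hinge axis, which is level and square to the spindle axis, 95 mm from the spindle axis on the uphill side (away from the robot) and 60 mm above the plane of the face. Hinge posts stand at both ends, 82 to 94 mm from the middle.
- tab (a point): Centre of the guard's red tab (60 mm wide, 8 mm thick, 30 mm along the guard), 150 mm from the hinge axis, on the guard's midplane. The clear sheet reaches from 15 to 140 mm from the hinge axis. Pushing the outer side of sheet or tab swings the guard down.
- padlock_brass: Loose brass padlock lying flat, 60 mm wide, 22 mm thick. Bystander; origin near the centre of its underside.
- padlock_dark: Loose dark steel padlock lying flat, 75 mm wide, 26 mm thick. Bystander; origin near the centre of its underside.
- oil: Loose yellow oil bottle with red cap, 48 mm wide, 130 mm tall. Bystander; origin near the centre of its underside.
- driver: Loose screwdriver, 190 mm long. Bystander; origin near the centre of its underside.
- hammer: Loose hammer, 270 mm long. Bystander; origin near the centre of its underside.
- block: Loose wooden block 210 x 60 x 50 mm. Bystander; origin near the centre of its underside.
- tin: Loose open steel tin, 80 mm wide, 70 mm tall. Bystander; origin near the centre of its underside.

How it is judged:
On the way, in this order (a step that is already met when the one before it is completed fails the run):
1. the wheel is fully home on its studs (z of wheel in the frame of hub below 0.003 m and distance between wheel and hub below 0.006 m and angle between the z axis of wheel and the z axis of hub, either way round below 0.05 rad), for 0.2 s.
2. the guard is swung down (value of joint guard below 0.06 rad), for 0.2 s.
At the end, for the whole second after the job is handed in: The wheel sits flat on the face plate with the studs in its holes (underside within 3 mm of the face, square to it within 0.05 rad, at rest) and the guard is down (within 0.06 rad of fully shut) (all of step 1 and value of joint guard below 0.06 rad and linear speed of wheel below 0.02 m/s); the robot touches nothing.
It fails at once if the wheel is taken off its spindle (distance between wheel and hub above 0.055 m).
It fails at once if a bystander on the bench is shifted by more than 40 mm (distance of any of padlock_brass, padlock_dark, oil, driver, hammer, block, tin from where it was at the start of the episode above 0.04 m).
It also fails if it takes over 61 s, if anything falls off the work surface, if the arm or the gripper's body presses on something with over 40 N, if the wrist force passes 120 N, or if a joint passes its speed limit or range.

## Robot

A 6-joint arm with a two-finger parallel gripper is mounted at the origin on the work surface. World frame = base frame: x ahead of the robot, y to its left, z up, the work surface at z = 0. Lengths are in m, angles in rad, forces in N, time in s.
With the tool pointing down it reaches from about 0.325 to 0.775 m from the base axis. Payload 5.5 kg.
Tool frame: the origin (TCP) lies between the finger pads; the fingertips stand 8 mm ahead of it and the grasp point (between the pads) lies 11 mm behind it (tcp_to_tips is the distance from the TCP to the fingertips, in m); z points along the fingers, y is the line along which they close (so a half turn about z gives the same grasp; the last joint's range is limited). The gripper opens to 88 mm and grips with 3 to 60 N. Pads are 20 mm wide; open, the fingers measure 115 mm over their backs; the gripper's body (75 mm by 178 mm) begins 61 mm behind the grasp point.
Start: joints at [1.242, 0.091, 1.231, -0, 1.82, -0.057], TCP at [0.161, 0.578, 0.231] pointing down, gripper open.
Joint ranges: [-2.87, 2.87], [-0.86, 2.18], [0.17, 2.46], [-1.51, 4.65], [0.06, 2.69], [-2.65, 2.65]. Speed limits (rad/s): [2.57, 2.57, 3.01, 3.14, 3.14, 3.14].

## Interface

Orientations are given as a unit quaternion [w, x, y, z].
In Python, from bench import * gives the robot as it stands. Calls block until the motion is done:
- move_to(position, orientation): joint-space move of the TCP to a pose.
- move_l(position, speed=0.15, orientation=None): straight line of the TCP; orientation=None keeps the orientation; speed is the mean speed in m/s.
- movej(angles): joint-space move.
- gripper_open() and close(): open the fingers fully, or close them until they stop; the grip force is fixed at half the most.
- hold(seconds).
- inverse_kinematics(position, orientation): joint angles nearest the present ones, or None.
- state(): the state.
- get_image(name): name is "scene" or "side" or "wrist"; returns a dict with "frame" (400x640x3 uint8, blue, green, red), "depth" (400x640 float32, m along the optical axis (not along the pixel's ray), 0 where there is no reading), "camera_matrix" (3x3 intrinsics, pixels), "k1" (the pictures are not rectified: a ray, as slopes to the right and down, at radius r is drawn at 1 + k1 r^2 times it, then the intrinsics apply), "view" (4x4, takes a point from world to camera coordinates). Camera axes: x right, y up, looking along -z (the intrinsics and any distortion apply to the point x, -y, -z); pixel columns grow to the right and rows downward; lengths in m; the calibration is good to about 2 mm. A picture is of the moment at which its call begins.
A pose or a line that the arm cannot do raises IKError and nothing moves.
- job_done(): hands the job in; it is judged then, once.
The state is a dict: "time": time; "joint_pos": joint angles; "dq": joint speeds; "joint_torque": joint torques, N m; "ee_pos": TCP position; "ee_rot": TCP orientation; "ft_force": force on the tool from outside, world axes, zero at the start; "moment": the same for the moment, N m; "finger_gap": finger opening in m; "finger_force": force on a finger pad.
Only numpy, scipy, OpenCV 4.12 (cv2) and the standard library are available. Lean on these libraries where they do the work, as an engineer would, in place of code of your own. Each camera call takes 0.05 s, during which the arm holds its last target. There are 200 camera calls.

## Working session

There is one attempt and no reset: what is moved stays moved. The work goes in short steps, each a Python script; the robot and the scene stay as the last script left them, time stands still between calls to the robot, and variables do not carry over. Pictures are saved under pics/ and viewed, at most 10 in all, crops included, and the job is handed in when it is done.

```bash
mkdir -p pics; ls
python3 - <<'E'
from bench import *
import cv2,numpy as np
for n in ["scene","side"]:
    i=get_image(n); cv2.imwrite(f"pics/{n}0.png",i["frame"]); np.savez(f"{n}0.npz",**{k:np.array(v) for k,v in i.items()})
    print(n,i["camera_matrix"],i["k1"],np.round(i["view"],3), (i["depth"]>0).mean())
print(state())
E
```

```text
pics
scene [[399.12149953   0.         320.45576556]
 [  0.         399.12149953 201.79096992]
 [  0.           0.           1.        ]] -0.030873462049016465 [[-0.04   0.999 -0.009  0.024]
 [-0.642 -0.019  0.766  0.255]
 [ 0.765  0.036  0.643 -1.649]
 [ 0.     0.     0.     1.   ]] 0.99605859375
side [[393.75540382   0.         317.87036175]
 [  0.         393.75540382 197.04878261]
 [  0.           0.           1.        ]] -0.06886114700651157 [[ 0.772 -0.635  0.012 -0.436]
 [ 0.366  0.46   0.809 -0.334]
 [-0.519 -0.62   0.588 -0.874]
 [ 0.     0.     0.     1.   ]] 0.995953125
{'time': 0.1, 'joint_pos': array([ 1.24231274e+00,  9.17827342e-02,  1.23173941e+00,  2.47839449e-05,
        1.81981393e+00, -5.66699114e-02]), 'dq': array([-7.91151989e-05, -3.26053265e-03, -1.45608283e-03,  1.04293426e-04,
        3.18360970e-03, -7.65473089e-04]), 'joint_torque': array([ 2.27613658e-03, -4.47857773e+01, -4.07571673e+01,  7.00129056e-02,
        2.84970633e-02, -1.27704025e-04]), 'ee_pos': array([0.16098294, 0.57774067, 0.22963516]), 'ee_rot': array([-1.78625753e-04,  1.35485777e-01,  9.90778908e-01, -8.53296897e-04]), 'ft_force': array([0.28831641, 0.10368454, 0.02264093]), 'moment': array([-0.01263411, -0.00710006,  0.01929172]), 'finger_force': 0.0, 'finger_gap': 0.0875757340485205}
```

View pics/scene0.png

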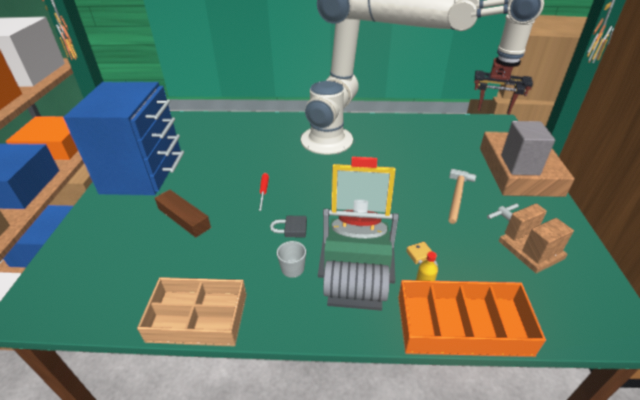

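View pics/side0.png

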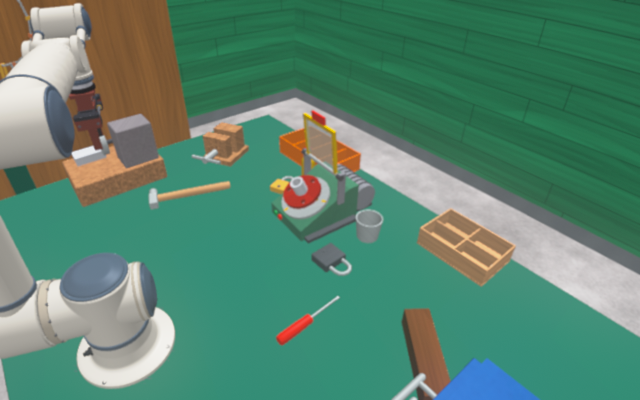

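Scene view: machine at about (358,240), with the guard upright (tab at 364,162). Side view: red wheel at (302,190), boss at (298,184), tab at (318,118). The machine is tilted toward the robot. Next I get positions from depth.

```bash
cat > h.py <<'E'
import numpy as np, cv2
from scipy.spatial.transform import Rotation as R
def pts(im,mask):
    "world points of masked pixels from depth"
    v,u=np.nonzero(mask&(im["depth"]>0)); d=im["depth"][v,u]
    K=im["camera_matrix"]; k=float(im["k1"])
    s=cv2.undistortPoints(np.stack([u,v],1).astype(float)[:,None],K,np.array([k,0,0,0.]))[:,0]
    c=np.stack([s[:,0]*d,-s[:,1]*d,-d,np.ones_like(d)],1)
    return (c@np.linalg.inv(im["view"]).T)[:,:3], u, v
def hsv(im): return cv2.cvtColor(im["frame"],cv2.COLOR_BGR2HSV)
def red(im):
    h=hsv(im); return ((h[...,0]<8)|(h[...,0]>172))&(h[...,1]>150)&(h[...,2]>80)
def yellow(im):
    h=hsv(im); return (h[...,0]>20)&(h[...,0]<33)&(h[...,1]>150)&(h[...,2]>110)
def plane(P):
    c=np.median(P,0); k=np.ones(len(P),bool)
    for _ in range(8):
        c=P[k].mean(0); n=np.linalg.svd(P[k]-c,full_matrices=False)[2][2]
        r=abs((P-c)@n); k=r<max(.003,1.5*np.median(r))
    return c,n*np.sign(n[2]),k
E
python3 - <<'E'
from h import *
for n,box,tb in [("side",(165,225,270,335),(105,128,305,330)),("scene",(212,232,330,390),(150,170,345,385))]:
    im=dict(np.load(n+"0.npz"))
    B=np.zeros((400,640),bool);B[box[0]:box[1],box[2]:box[3]]=1
    P,u,v=pts(im,red(im)&B); c,nn,k=plane(P)
    print(n,len(P),"disc",c,nn,k.sum(),"z-range",P.min(0),P.max(0))
    B[:]=0;B[tb[0]:tb[1],tb[2]:tb[3]]=1
    P,u,v=pts(im,red(im)&B); print("tab",len(P),np.median(P,0),P.min(0),P.max(0))
    P,u,v=pts(im,yellow(im)&(np.add.outer(np.arange(400)*0,np.arange(640))>290)&(np.add.outer(np.arange(400),np.arange(640)*0)<230)); 
    if n=="scene":
        P=P[(P[:,2]>.2)];c,nn,k=plane(P);print("guardplane",len(P),c,nn)
E
```

```text
side 596 disc [0.58338762 0.0955924  0.10970595] [-0.42168993  0.03521707  0.90605594] 515 z-range [0.52198777 0.04790478 0.01556799] [0.65955816 0.18816475 0.13585031]
tab 95 [0.64086143 0.09595204 0.33556804] [0.6358176  0.07210415 0.32243984] [0.64756057 0.12958754 0.34351831]
scene 218 disc [0.62867444 0.10885535 0.1335018 ] [-0.3824347   0.02625955  0.9236093 ] 133 z-range [0.60678749 0.0557658  0.11874436] [0.64540314 0.16289492 0.1409862 ]
tab 230 [0.64878439 0.10590641 0.33686981] [0.64245385 0.07710663 0.32166986] [0.65384726 0.13553513 0.3483606 ]
guardplane 555 [0.65437186 0.1081293  0.28369799] [ 0.99339888 -0.0700267   0.09085658]
```

```bash
cat >> h.py <<'E'
def tool_q(a,yaw,u):
    "tool z = -a; tool x = u (unit, in face plane) turned by yaw about a"
    z=-a; u=u-a*(u@a); u/=np.linalg.norm(u)
    x=R.from_rotvec(a*yaw).apply(u); M=np.stack([x,np.cross(z,x),z],1)
    q=R.from_matrix(M).as_quat(); return q[[3,0,1,2]]
E
python3 - <<'E'
from bench import *
from h import *
a=np.array([-.4216,.03,.906]);a/=np.linalg.norm(a)
u=np.array([1,-.07,0.])
for y in range(-180,180,30):
    print(y,[np.round(j,2) if (j:=inverse_kinematics(p,tool_q(a,np.radians(y),u))) is not None else None for p in ([.502,.11,.295],[.575,.105,.140])])
i=get_image("wrist");s=state()
T=np.eye(4);T[:3,:3]=R.from_quat(s["ee_rot"][[1,2,3,0]]).as_matrix();T[:3,3]=s["ee_pos"]
print(np.round(i["view"]@T,3),i["camera_matrix"][0,0])
E
```

```text
-180 [array([ 0.23, -0.5 ,  1.68, -0.13,  1.54, -1.29]), array([ 0.18, -0.32,  1.83, -0.11,  1.21, -1.3 ])]
-150 [array([ 0.23, -0.5 ,  1.68, -0.13,  1.54, -1.81]), array([ 0.18, -0.32,  1.83, -0.11,  1.21, -1.82])]
-120 [array([ 0.23, -0.5 ,  1.68, -0.13,  1.54, -2.34]), array([ 0.18, -0.32,  1.83, -0.11,  1.21, -2.35])]
-90 [None, None]
-60 [None, None]
-30 [array([ 0.23, -0.5 ,  1.68, -0.13,  1.54,  2.38]), array([ 0.18, -0.32,  1.83, -0.11,  1.21,  2.37])]
0 [array([ 0.23, -0.5 ,  1.68, -0.13,  1.54,  1.85]), array([ 0.18, -0.32,  1.83, -0.11,  1.21,  1.84])]
30 [array([ 0.23, -0.5 ,  1.68, -0.13,  1.54,  1.33]), array([ 0.18, -0.32,  1.83, -0.11,  1.21,  1.32])]
60 [array([ 0.23, -0.5 ,  1.68, -0.13,  1.54,  0.8 ]), array([ 0.18, -0.32,  1.83, -0.11,  1.21,  0.8 ])]
90 [array([ 0.23, -0.5 ,  1.68, -0.13,  1.54,  0.28]), array([ 0.18, -0.32,  1.83, -0.11,  1.21,  0.27])]
120 [array([ 0.23, -0.5 ,  1.68, -0.13,  1.54, -0.24]), array([ 0.18, -0.32,  1.83, -0.11,  1.21, -0.25])]
150 [array([ 0.23, -0.5 ,  1.68, -0.13,  1.54, -0.77]), array([ 0.18, -0.32,  1.83, -0.11,  1.21, -0.78])]
[[ 0.001  1.     0.    -0.   ]
 [ 0.965 -0.001  0.262 -0.029]
 [ 0.262  0.    -0.965 -0.167]
 [ 0.     0.     0.     1.   ]] 288.496041096264
```

```bash
cat > cap.py <<'E'
from bench import *
from h import *
def wrist(name):
    i=get_image("wrist"); cv2.imwrite(f"pics/{name}.png",i["frame"]); np.savez(f"{name}.npz",**{k:np.array(v) for k,v in i.items()}); return i
E
python3 - <<'E'
from cap import *
a=np.array([-.4216,.03,.906]);a/=np.linalg.norm(a)
move_to([.515,.11,.27],tool_q(a,np.pi/2,np.array([1,-.07,0.])))
im=wrist("w0")
P,u,v=pts(im,red(im)); c,n,k=plane(P); print(len(P),c,n,k.sum())
P,u,v=pts(im,yellow(im)); print(len(P)); print(state()["time"],state()["ee_pos"])
E
```

```text
10952 [0.62505844 0.13291337 0.23612722] [-0.68833652  0.69165549  0.21864473] 6869
16301
2.3 [0.51496494 0.11074637 0.26987123]
```

View pics/w0.png

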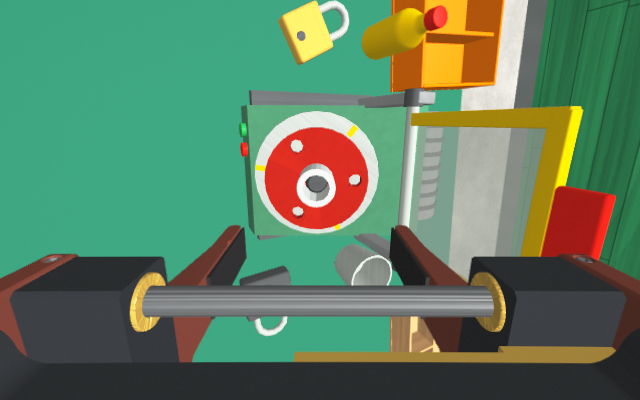

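The view looks along the axis. The plate ring is centred near (317,172), with yellow marks at (352,131), (262,168) and (337,227). The red disc's holes are at (297,146), (354,180) and (298,212), and the boss top is at (317,184).

```bash
cat > meas.py <<'E'
from h import *
def blobs(m,lo,hi):
    n,l,s,c=cv2.connectedComponentsWithStats(m.astype(np.uint8))
    return [l==i for i in range(1,n) if lo<=s[i,4]<=hi]
def measure(im,box):
    B=np.zeros((400,640),bool);B[box[0]:box[1],box[2]:box[3]]=1
    r=red(im); bl=max(blobs(r&B,500,1e6),key=lambda b:b.sum())
    fill=np.zeros((400,640),np.uint8); cs,_=cv2.findContours(bl.astype(np.uint8),cv2.RETR_EXTERNAL,cv2.CHAIN_APPROX_NONE)
    cv2.drawContours(fill,cs,-1,1,-1); fill=fill>0
    P,_,_=pts(im,cv2.erode(bl.astype(np.uint8),np.ones((3,3)))>0); c,a,k=plane(P)
    def cast(m):  # centroid of a mask -> ray
        v,u=np.nonzero(m); s=cv2.undistortPoints(np.array([[[u.mean(),v.mean()]]]),im["camera_matrix"],np.array([float(im["k1"]),0,0,0]))[0,0]
        C=np.linalg.inv(im["view"]); return C[:3,3], C[:3,:3]@np.array([s[0],-s[1],-1])
    def on(m,off): o,d=cast(m); return o+d*(((c+a*off-o)@a)/(d@a))
    # disc centre: outline of the red disc cast on the top plane
    def outline(m,off):
        cs,_=cv2.findContours(m.astype(np.uint8),cv2.RETR_EXTERNAL,cv2.CHAIN_APPROX_NONE)
        q=max(cs,key=len).astype(float); s=cv2.undistortPoints(q,im["camera_matrix"],np.array([float(im["k1"]),0,0,0]))[:,0]
        C=np.linalg.inv(im["view"]); o=C[:3,3]; d=np.c_[s[:,0],-s[:,1],-np.ones(len(s))]@C[:3,:3].T
        return o+d*((((c+a*off)-o)@a)/(d@a))[:,None]
    def circ(X):
        e1=np.cross(a,[0,1,0]);e1/=np.linalg.norm(e1);e2=np.cross(a,e1)
        x,y=(X-c)@e1,(X-c)@e2
        p=np.linalg.lstsq(np.c_[2*x,2*y,np.ones_like(x)],x*x+y*y,rcond=None)[0]
        return p[0]*e1+p[1]*e2, np.sqrt(p[2]+p[0]**2+p[1]**2)
    w,rad=circ(outline(fill,0)); wc=c+w
    h=[on(b,0) for b in blobs(fill&~r,40,400)]
    return c,a,wc,rad,h,on,B
E
python3 - <<'E'
from meas import *
im=dict(np.load("w0.npz"))
c,a,wc,rad,h,on,B=measure(im,(105,240,240,390))
print("axis",a,"lean",np.degrees(np.arccos(a[2])),"disc",wc,rad)
up=np.array([1.,0,0]);up-=a*(up@a);up/=np.linalg.norm(up);lf=np.cross(a,up)
ang=lambda p,o:(round(float(np.degrees(np.arctan2((p-o)@lf,(p-o)@up))),1),round(float(np.hypot((p-o)@lf,(p-o)@up)),4))
print("holes",[ang(p,wc) for p in h])
for off in(-.03,):
    Y=blobs(yellow(im)&B,15,400); print("marks",[(b.sum(),ang(on(b,off),wc)) for b in Y])
g=hsv(im); m=(g[...,1]<40)&(g[...,2]>170)&B
P,_,_=pts(im,m); d=(P-wc)@a; print("plate offset, hist",np.histogram(d,bins=np.arange(-.05,.06,.005)))
top=P[(d>.03)]; print("boss top pts",len(top),top.mean(0),"off axis",ang(top.mean(0),wc),np.median((top-wc)@a))
E
```

```text
axis [-0.4234472   0.02986632  0.90542833] lean 25.118965552301205 disc [0.58669368 0.11113887 0.11176065] 0.05883036243014155
holes [(115.0, 0.0452), (-2.9, 0.0442), (-125.0, 0.0432)]
marks [(np.int64(62), (47.4, 0.0699)), (np.int64(48), (167.5, 0.0704)), (np.int64(19), (-72.2, 0.0735))]
plate offset, hist (array([   0,   19,    0, 1692, 1783,    0,    0,    2,    0,    2,    7,
         28,   31,   34,   30,   29,   30,  326,  319,    0,    0]), array([-5.00000000e-02, -4.50000000e-02, -4.00000000e-02, -3.50000000e-02,
       -3.00000000e-02, -2.50000000e-02, -2.00000000e-02, -1.50000000e-02,
       -1.00000000e-02, -5.00000000e-03, -2.77555756e-17,  5.00000000e-03,
        1.00000000e-02,  1.50000000e-02,  2.00000000e-02,  2.50000000e-02,
        3.00000000e-02,  3.50000000e-02,  4.00000000e-02,  4.50000000e-02,
        5.00000000e-02,  5.50000000e-02]))
boss top pts 675 [0.56987829 0.11309516 0.14748638] off axis (96.3, 0.0008) 0.039955763466849405
```

```bash
cat > geo.py <<'E'
from cap import *
from meas import *
a=np.array([-.4226,.0298,.9058]);a/=np.linalg.norm(a)
wc=np.array([.58669,.11114,.11176]); hub=wc-.030*a
up=np.array([1.,0,0]);up-=a*(up@a);up/=np.linalg.norm(up);lf=np.cross(a,up)
q=lambda deg:tool_q(a,np.radians(deg),up)
E
python3 - <<'E'
from geo import *
move_to(wc+.10*a,q(65)); move_l(wc+.017*a,speed=.08)
s=state();print(s["time"],s["ft_force"],s["ee_pos"]-(wc+.017*a)); close()
s=state();print(s["time"],s["finger_gap"],s["finger_force"],s["ft_force"])
move_to(wc+.017*a,q(65+51.8)); s=state();print(s["time"],s["finger_gap"],s["ft_force"],s["moment"])
im=wrist("w1")
E
```

```text
3.9333 [-0.87240056  0.14759208  0.56654852] [0.00024685 0.00010258 0.00083398]
4.7417 0.039275539902768324 30.00002347102054 [-0.61316238  0.61807634  0.25540511]
5.6083 0.03897340560148142 [ 0.33965659 -0.64015235 -4.83172796] [0.00626294 0.51492894 0.01322907]
```

View pics/w1.png

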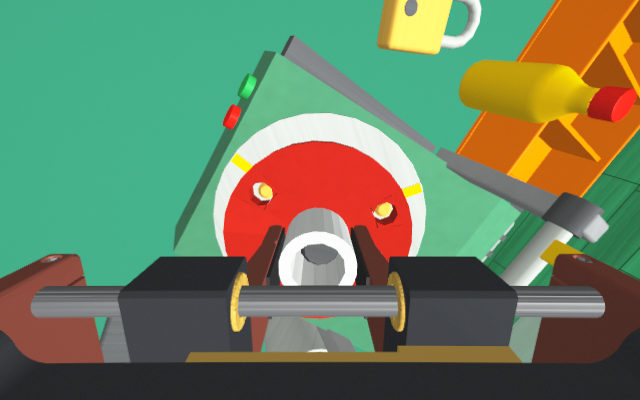

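The brass studs now show in the holes at (263,190) and (384,210), so the wheel is close to lined up. I push in small steps, watching the force, and make small turns if it sticks.

```bash
cat > push.py <<'E'
from geo import *
def fa(): s=state(); return float(s["ft_force"]@a), float((s["ee_pos"]-wc)@a)
E
python3 - <<'E'
from push import *
f0=fa()[0]; z=.017; y=116.8
for z in (.015,.013,.011):
    move_l(wc+z*a,speed=.03); f,h=fa(); print(z,round(h,4),round(f-f0,2),round(state()["finger_gap"],4))
    if f-f0>12:
        for dy in (1,-1,2,-2,3,-3):
            move_to(wc+z*a,q(y+dy)); f,h=fa(); print("  dy",dy,round(f-f0,2))
            if f-f0<5: y+=dy; break
        else: break
print(y,state()["time"])
wrist("w2")
E
```

```text
0.015 0.0144 0.33 0.0395
0.013 0.0128 0.4 0.0394
0.011 0.0108 -0.1 0.0394
116.8 6.4083
```

Run:
```python
from push import *
f0=fa()[0]
for z in (.008,.005,.002,.0005,-.001,-.002):
    move_l(wc+z*a,speed=.03); f,h=fa(); print(z,round(h,4),round(f-f0,2))
    if f-f0>20: break
print(state()["time"]); wrist("w3")
```

```text
0.008 0.0076 -0.77
0.005 0.0047 -0.05
0.002 0.0017 -1.23
0.0005 0.0004 -0.59
-0.001 -0.001 -0.79
-0.002 -0.001 8.51
7.9583
```

View pics/w3.png

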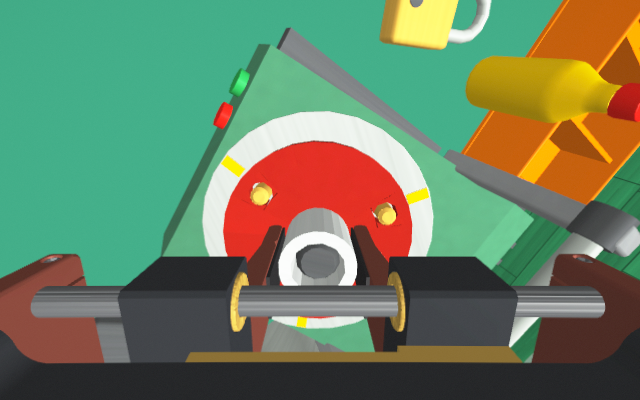

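The wheel is home: it went 18 mm down, then met a firm stop, and the studs stand out of the disc. I give it a firm press, release, back off, and check the guard geometry and reachability.

```bash
cat > guard.py <<'E'
from push import *
H=hub+.06*a+.095*up
def pose(th,r,gap,tilt):
    "TCP pose: closed fingertips on the guard's outer side at radius r, gap m clear; tilt 0 = tool down, 1 = along -a"
    g=-np.cos(th)*up+np.sin(th)*a; n=np.sin(th)*up+np.cos(th)*a
    ax=R.from_rotvec(-lf*np.radians(25)*(1-tilt)).apply(a)
    if ax[2]<a[2]: ax=R.from_rotvec(lf*np.radians(25)*(1-tilt)).apply(a)
    Q=tool_q(ax,np.pi,up); x=R.from_quat(Q[[1,2,3,0]]).apply([1,0,0])
    tip=H+r*g+n*(.0045+gap+.010*abs(x@n)); return tip+ax*.008, Q
E
python3 - <<'E'
from guard import *
f0=fa()[0]
move_l(wc-.0035*a,speed=.03); print("press",fa()[0]-f0, fa()[1])
gripper_open(); move_l(wc+.16*a,speed=.2)
im=wrist("w4"); print(state()["time"])
si=get_image("side"); cv2.imwrite("pics/side1.png",si["frame"]); sc=get_image("scene"); cv2.imwrite("pics/scene1.png",sc["frame"])
try:
    c,ax,w,rad,h,on,B=measure(im,(60,300,200,470)); print("disc height above face",(c-hub)@a, "axis err",np.degrees(np.arccos(ax@a)))
except Exception as e: print(e)
B=np.zeros((400,640),bool);B[150:170,345:385]=1
P,_,_=pts(sc,red(sc)&B); d=np.median(P,0)-H; print("H",H,"tab rel",d,"r",np.hypot(d@up,d@a),"th",np.arctan2(d@a,-d@up),"lat",d@lf)
for t,r,g,k in [(2.01,.15,.14,0),(2.01,.15,.04,0),(2.01,.15,0,0),(1.5,.15,0,.25),(1,.15,0,.5),(.5,.15,0,.75),(0,.15,0,1)]:
    p,Q=pose(t,r,g,k); j=inverse_kinematics(p,Q); print(t,p,None if j is None else np.round(j,2))
for p in ([.5,.11,.50],[.70,.1,.48]): print(inverse_kinematics(p,pose(2,.15,0,0)[1]))
E
```

```text
press 12.943177026712359 -0.0010388504905552167
10.1583
disc height above face 0.01207381500115783 axis err 0.02587316452138384
H [0.6601113  0.11335414 0.17906089] tab rel [-0.01120881 -0.00605808  0.15723759] r 0.15735309856514326 th 1.9358257105511876 lat -0.011224982974005364
2.01 [0.81504275 0.11853473 0.33653005] None
2.01 [0.71504317 0.1185442  0.33681794] [ 0.13  0.56  0.47 -0.04  2.12 -1.46]
2.01 [0.67504334 0.11854799 0.33693309] [ 0.14  0.41  0.67 -0.04  2.07 -1.45]
1.5 [0.59838296 0.11814616 0.324719  ] [ 0.17  0.07  1.09 -0.05  1.88 -1.42]
1 [0.53775431 0.11656712 0.27672274] [ 0.2  -0.22  1.46 -0.07  1.69 -1.39]
0.5 [0.50837268 0.11418979 0.20446119] [ 0.22 -0.41  1.76 -0.1   1.48 -1.36]
0 [0.51888193 0.11164225 0.12702643] [ 0.23 -0.48  1.97 -0.13  1.23 -1.33]
[ 0.17172338  0.1107992   0.70186592 -0.04484859  2.33405569 -1.42999537]
None
```

View pics/w4.png

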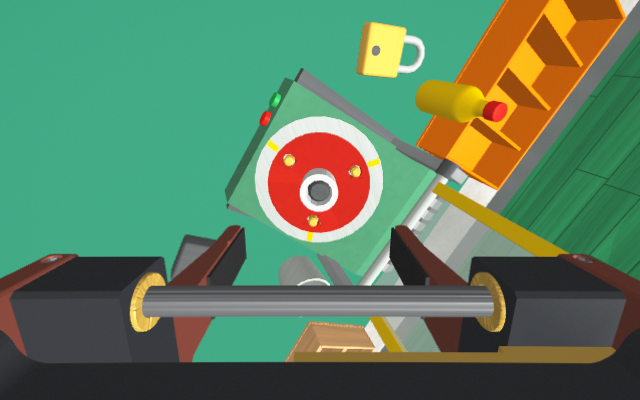

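Wheel home: the disc top is 12 mm above the face and square to it, with all three studs showing in their holes at (289,160), (355,171) and (313,221). My "up" direction was about 4° off the level-hinge direction, so I correct that and then swing the guard.

```bash
sed -i 's/^up=.*/up=np.array([0,0,1.])-a*a[2];up\/=np.linalg.norm(up);lf=np.cross(a,up)/' geo.py
python3 - <<'E'
from guard import *
p0,Q0=pose(2.01,.152,.035,0); over=p0.copy(); over[2]=.405
st=np.array([.5,.108,.45])
print(H,p0,[inverse_kinematics(p,Q0) is not None for p in (st,over,p0)])
close(); move_to(st,Q0); move_l(over,speed=.2); move_l(p0,speed=.1)
s=state(); f0=s["ft_force"]; print(s["time"],f0,s["finger_gap"])
for th in np.arange(2.01,.9,-.1):
    p,Q=pose(th,.15,0,(2.01-th)/2.01); move_l(p,speed=.12,orientation=Q)
    f=state()["ft_force"]-f0; print(round(th,2),np.round(f,1))
    if np.linalg.norm(f)>20: break
print(state()["time"]); i=get_image("side"); cv2.imwrite("pics/side2.png",i["frame"][60:300,180:460])
E
```

```text
[0.65985159 0.10598095 0.17918229] [0.70948082 0.1024813  0.33909681] [True, False, True]Traceback (most recent call last):
  File "<stdin>", line 5, in <module>
bench.IKError: the arm cannot follow that straight line within its joint ranges
```

Run:
```python
from guard import *
for k in (0,.4,.7,1):
    Q=pose(2.01,.15,0,k)[1]
    print(k,[(x,max([z for z in np.arange(.33,.52,.01) if inverse_kinematics([x,.103,z],Q) is not None],default=None)) for x in (.62,.65,.68,.70,.71,.72)])
print(state()["ee_pos"])
```

```text
0 [(0.62, np.float64(0.49000000000000016)), (0.65, np.float64(0.46000000000000013)), (0.68, np.float64(0.4300000000000001)), (0.7, np.float64(0.4100000000000001)), (0.71, np.float64(0.4000000000000001)), (0.72, np.float64(0.39000000000000007))]
0.4 [(0.62, np.float64(0.5100000000000002)), (0.65, np.float64(0.5100000000000002)), (0.68, np.float64(0.5000000000000002)), (0.7, np.float64(0.48000000000000015)), (0.71, np.float64(0.47000000000000014)), (0.72, np.float64(0.46000000000000013))]
0.7 [(0.62, np.float64(0.5100000000000002)), (0.65, np.float64(0.5100000000000002)), (0.68, np.float64(0.5100000000000002)), (0.7, np.float64(0.5100000000000002)), (0.71, np.float64(0.5100000000000002)), (0.72, np.float64(0.5100000000000002))]
1 [(0.62, np.float64(0.5100000000000002)), (0.65, np.float64(0.5100000000000002)), (0.68, np.float64(0.5100000000000002)), (0.7, np.float64(0.5100000000000002)), (0.71, np.float64(0.5100000000000002)), (0.72, np.float64(0.5100000000000002))]
[0.50022334 0.10805496 0.44928971]
```

```bash
cat > swing.py <<'E'
from guard import *
def swing(t0,t1,f0,step=.1):
    for th in np.arange(t0,t1-1e-6,-step):
        p,Q=pose(th,.15,0,min(1,.2+.8*(2.01-th)/2.01)); move_l(p,speed=.12,orientation=Q)
        f=state()["ft_force"]-f0; print(round(th,2),np.round(f,1))
        if np.linalg.norm(f)>20: print("STOP"); break
E
python3 - <<'E'
from swing import *
p0,Q0=pose(2.01,.152,.035,.2); over=p0.copy(); over[2]=.41
move_to([.5,.108,.45],Q0); move_l(over,speed=.2); move_l(p0,speed=.1)
s=state(); f0=s["ft_force"]; np.save("f0.npy",f0); print(s["time"],f0,s["finger_gap"])
swing(2.01,1.0,f0)
print(state()["time"]); i=get_image("side"); cv2.imwrite("pics/side2.png",i["frame"][60:300,180:460])
E
```

```text
14.95 [ 0.93164514 -0.11521015  0.41376954] 0.00042627165005724326
2.01 [-1.3  0.7 -0.3]
1.91 [-0.2 -0.3 -0.7]
1.81 [-1.1 -0.2  0.2]
1.71 [-0.7  1.2 -0. ]
1.61 [-0.4  0.2 -0.5]
1.51 [-0.6  0.9 -0.9]
1.41 [-1.2  0.5 -0.9]
1.31 [-1.   0.7 -0.3]
1.21 [-0.5  0.3 -0.5]
1.11 [-1.5 -1.2 -0.3]
1.01 [-1.5  0.7  0.9]
18.175
```

View pics/side2.png

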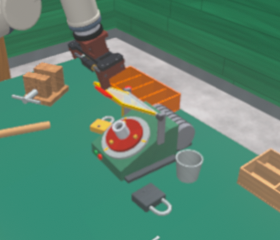

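The guard (now tilted over, with its tab near (100,88) in the crop) follows the fingertips. I carry on down to the stop.

Run:
```python
from swing import *
f0=np.load("f0.npy")
swing(.91,.11,f0); swing(.05,-.06,f0,.02)
print(state()["time"],state()["ee_pos"])
p,Q=pose(0,.15,.15,1); move_l(p,speed=.15,orientation=Q)
i=get_image("side"); cv2.imwrite("pics/side3.png",cv2.resize(i["frame"][120:270,230:410],None,fx=3,fy=3))
P,_,_=pts(i,red(i)); d=P-H; k=(np.hypot(d@up,d@a)<.17)&(-d@up>.137)&(abs(d@lf)<.04)
d=d[k]; print(k.sum(),"tab height over midplane",np.median(d@a),"r",np.median(-d@up),state()["time"])
```

```text
0.91 [-1.4  0.1  0. ]
0.81 [-0.4  0.9  0. ]
0.71 [-1.2  1.2 -0.4]
0.61 [-0.2 -0.3  0.3]
0.51 [-0.9 -0.6 -0.7]
0.41 [-0.4  1.6 -0.2]
0.31 [-0.3 -0.  -0.5]
0.21 [-1.1  0.2 -0.5]
0.11 [-1.4  0.5  0.2]
0.05 [-0.9  0.1 -0. ]
0.03 [-0.4  0.2 -1.2]
0.01 [-0.6  0.  -0.3]
-0.01 [-9.5 -0.6  9. ]
-0.03 [-28.9  -2.6  23.3]
STOP
22.025 [0.51966964 0.11600299 0.127035  ]
154 tab height over midplane 0.0019095905958021065 r 0.15079435795551388 23.25
```

View pics/side3.png

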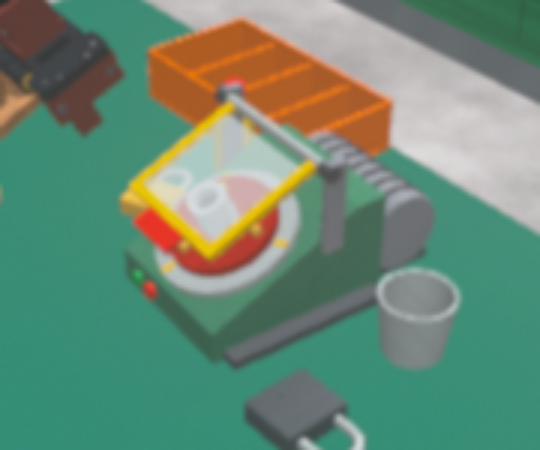

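The guard is flat over the wheel, with the tab at (160,232), parallel to the face and about 2 mm from the expected height. It met a firm stop, and the gripper is clear of everything.

```bash
python3 -c "
from bench import *
hold(.3); print(job_done())"
```

```text
the job is handed in; nothing more can be done
None
```

I turned the wheel about 52° and seated it fully home on its studs, then swung the guard down to its stop; the job was handed in at about 24 s, with no verdict returned.

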